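# Close and latch the gas analyser case

## Robot

A 7-joint arm with a two-finger parallel gripper is mounted at the origin on the work surface. World frame = base frame: x ahead of the robot, y to its left, z up, the work surface at z = 0. Lengths are in m, angles in rad, forces in N, time in s.
With the tool pointing down it reaches from about 0.4 to 0.85 m from the base axis. Payload 10.4 kg.
Tool frame: the origin (TCP) lies at the centre of the arm's flange, where the gripper is bolted on; the fingertips stand 182 mm ahead of it and the grasp point (between the pads) lies 164 mm ahead of it; x points along the fingers, y is the direction in which the jaws open and shut, and the axes are right-handed (so a half turn about x gives the same grasp; the last joint's range is limited). The gripper opens to 87 mm and grips with 3 to 60 N. Pads are 19 mm wide; open, the fingers measure 117 mm over their backs; the gripper's body (75 mm by 190 mm) begins 51 mm behind the grasp point.
Start: joints at [-1.207, 0.332, -0.065, 1.46, 0.022, 1.35, -0.088], TCP at [0.236, 0.579, 0.405] pointing down, gripper open.
Joint ranges: [-2.6, 2.6], [-0.5, 2.12], [-1.47, 1.34], [0.16, 2.42], [-1.27, 4.41], [0.06, 2.06], [-2.6, 2.6]. Speed limits (rad/s): [2.22, 2.22, 2.79, 2.79, 3.14, 3.14, 3.14].

## Interface

Orientations are given as a unit quaternion [x, y, z, w].
In Python, from workcell import manip gives the robot as it stands.
- The arm moves only by the tool play_rows, never from a script. Its argument "commands" is a list of rows, each an object of numbers: "x", "y", "z": the shift along the tool's x, y, z in cm; "ax", "ay", "az": the turn, a rotation vector about the tool's x, y, z in rad; "claw": the closure, from 0 (fully open) to 1 (shut). In form: [{"x": .., "y": .., "z": .., "ax": .., "ay": .., "az": .., "claw": ..}, ...]. A call has 1 to 12 rows; each row shifts and turns the commanded pose from where the row before left it, along the tool's axes as they then stand; what a row does not reach is not made up. A row lasts 1/8 s, in which the tool goes at most 62.5 mm and 10.7 degrees, less where a joint would pass 70% of its speed; a pose out of reach is approached as far as the arm can. A call is refused whole if a number of a shift passes 6.25 or a number of a turn 0.188, either way. A call with a gripper value outside its range is refused whole. The fingers move at their own pace and stop on an object; the grip force is fixed at half the most. Time passes only in rows, so rows that do not move let the fingers close. It gives the time, the measured TCP pose, the force and the opening at its end, in the units of the state.
- manip.state(): the state, without advancing time (a new reading comes with each control period).
- manip.get_image(name): name is "scene" or "top" or "wrist"; returns the picture (420x560x3 uint8, blue, green, red); there is no depth.
- manip.camera_info(name): a dict with "K" (3x3 intrinsics, pixels), "extrinsics" (4x4, takes a point from camera to world coordinates); the wrist camera has in their place "mount" (4x4, takes a point from camera to tool coordinates, whose origin is the TCP and whose axes are the tool frame's). Camera axes: x right, y down, z forward; pixel columns grow to the right and rows downward; lengths in m; the calibration is good to about 2 mm. A picture is of the moment at which its call begins: read the wrist's pose just before it. camera_info takes no time and is no camera call.
- manip.close_job(): hands the job in, once; it reports no verdict.
Trained networks look in the newest picture that a camera, given by its name, has taken for a name from the list of things; names that differ only in an ending like _2 or _b are one class to them, and where a whole thing is asked for, a point or a joint stands for the part that bears it (a point fixed in the world has none). Each returns a list of dicts, best first, with "p" (0 to 1); they miss things now and then, are a little off and sometimes report something else, mostly with a low value. They report only what shows in the picture. A call takes as long as a camera call.
- manip.look_for(thing, camera): "point" ([row, column] in pixels, amid what is visible of it).
- manip.silhouettes(thing, camera): "mask" (420x560 bool, what is visible of it) and "point" ([row, column] in pixels, amid what is visible of it).
- manip.landmark_of(thing, camera): "point" ([row, column] in pixels: a listed point, or the origin of a listed thing).
The state is a dict: "time": time; "joint_pos": joint angles; "dq": joint speeds; "joint_torque": joint torques, N m; "eef_pos": TCP position; "tool_rot": TCP orientation; "force": force on the tool from outside, world axes, zero at the start; "ft_torque": the same for the moment, N m; "opening": finger opening in m.
Only numpy, scipy, OpenCV 4.12 (cv2) and the standard library are available. Lean on these libraries where they do the work, as an engineer would, in place of code of your own. Each camera call takes 0.05 s, during which the arm holds its last target.

## Task

Pack up the portable gas analyser: push its open lid over until it is fully shut, without letting it slam, and then push both front clip latches down until they lie flat against the case. Only push with the fingers: do not grip the lid or the latches, do not lift the case or shove it along the bench, and leave the bottle, jar, wrench and filter alone.

Things in the scene. Friction and masses are not known exactly. Their poses are not given: they have to be found in the camera images.
- case: Portable gas analyser: black flight case with aluminium edges, loose on rubber feet, about 4.5 kg. 150 mm deep (x), 280 wide (y), base 95 high, 125 with lid shut. Origin: centre of underside. x points from its front (latch side, facing the robot) to its back (hinge side), y to the left seen from the robot, z up. Panel 15 mm below the rim. Side carry handles stand out 18 mm.
- lid (a joint): Lid angle, rad: 0 = fully shut (stop), 1.57 = upright, stop at 1.8 (leaning back, away from the robot). Turns about the case's y through point lid_hinge. A friction hinge (about 0.5 N m) holds the 0.5 kg lid at any angle, so it must be pushed all the way down: 3 to 8 N near its front edge. A push at up to 0.2 m/s there is no slam.
- lid_hinge (a point): Middle of the lid's hinge line: 75 mm behind the case's centre, 95 mm above its underside. Axes are the lid's: with the lid shut they are parallel to the case's.
- lid_front_edge (a point): Middle of the lid's outer front edge, 150 mm in the lid's -x and 30 mm in its +z from the hinge line. The lid is a black tray 150 x 280 mm, 30 mm thick, hollow inside; its smooth outer face (z = 30 mm) faces away from the robot while open and up when shut.
- clip_left (a joint): Angle of the left (+y) latch against the lid, rad: 0 = folded flat against the case's front (stop), 1.57 = straight out from the lid's front face, stop at 1.9. Its axis is the case's y. Stiff pivot (about 0.05 N m, 1.5 N at the tip), stays where left, no snap.
- clip_right (a joint): The same for the right (-y) clip latch.
- clip_left_tip (a point): Free end of the left latch: steel flap with red plate, 44 mm wide (y), 6 thick, 34 long, its end curled 3 mm outwards. Its pivot is on the lid: 6 mm before the front face, 15 mm above the lid's lower rim (110 mm above the bench when shut), 85 mm left of the lid's middle. With the lid open it stands up above the lid's edge. z points from free end to pivot.
- clip_right_tip (a point): The same for the right latch, 85 mm to the right of the lid's middle.
- clip_left_mid (a point): Middle of the left latch flap, halfway from pivot to free end; z towards the pivot, x through its thickness.
- clip_right_mid (a point): The same for the right latch.
- reagent_bottle: Greenish bottle with blue cap, 56 mm across, 125 mm high, loose; origin at the centre of its underside. Leave alone.
- white_jar: White jar, 52 mm across, 75 mm high, loose; origin at the centre of its underside. Leave alone.
- wrench: Steel wrench lying on the bench, 170 mm long (its x), loose; origin in the middle underneath. Leave alone.
- filter: Small clear gas filter with grey ends and brass nipple, 38 mm across, 90 mm high, standing loose; origin at the centre of its underside. Leave alone.

How it is judged:
By the outcome, as a careful person would: the job done as asked, in the order asked, and still so for the second after the job is handed in, with the robot touching nothing.
It also fails if it takes over 61 s, if anything falls off the work surface, if the arm or the gripper's body presses on something with over 40 N, if the wrist force passes 120 N, or if a joint passes its speed limit or range.

## Working session

There is one attempt and no reset: what is moved stays moved. The work goes in short steps, Python scripts to look and compute and a tool call to move; the robot and the scene stay as the last step left them, time stands still between calls to the robot, and variables do not carry over. Pictures are saved under pics/ and viewed, and the job is handed in when it is done.

Besides the shell and the picture viewer there is one more tool, called after "Emit:" as name(argument=value, ...), one argument or row to a line, values as JSON. play_rows: Moves the arm, as the interface text tells. Its arguments: {"type":"object","properties":{"commands":{"type":"array"}},"required":["commands"]}

```bash
mkdir -p pics; ls; python3 - <<'E'
from workcell import manip
import cv2,numpy as np
s=manip.state();print(s)
for n in ['scene','top','wrist']:
    cv2.imwrite(f'pics/{n}0.png',manip.get_image(n)); 
    c=manip.camera_info(n);print(n,{k:np.round(v,4).tolist() if not isinstance(v,str) else v for k,v in c.items()})
for th in ['lid_hinge','lid_front_edge','clip_left_tip','clip_right_tip','case','clip_left_mid','clip_right_mid','reagent_bottle','white_jar','filter','wrench']:
    for n in ['scene','top']:
        r=manip.landmark_of(th,n); print(th,n,[(np.round(q['point'],1).tolist(),round(q['p'],2)) for q in r[:2]])
print(manip.state()['time'])
E
```

```text
pics
{'time': 0.0, 'joint_pos': array([-1.20656288,  0.33289495, -0.06471134,  1.46097072,  0.02159763,
        1.34986604, -0.08847779]), 'dq': array([-7.48999581e-04, -1.74787988e-04,  9.89888121e-05,  7.13176502e-04,
       -8.81118300e-04, -1.18934408e-04,  9.06165059e-04]), 'joint_torque': array([ 1.97544637e-04, -6.23238373e+01,  2.53222726e-02, -3.89924312e+01,
       -6.10962999e-02,  3.92877194e-02,  1.24546186e-04]), 'eef_pos': array([0.23572584, 0.57870358, 0.40392531]), 'tool_rot': array([ 0.13539183,  0.69400212, -0.13640087,  0.6938479 ]), 'force': array([-0.3425915 , -0.08340338,  0.71982636]), 'ft_torque': array([-0.02612892, -0.00861048, -0.00554685]), 'opening': 0.08726781030261026}
scene {'K': [[476.1513, 0.0, 268.9135], [0.0, 476.1513, 211.5481], [0.0, 0.0, 1.0]], 'extrinsics': [[0.8465, 0.4533, -0.2791, 0.8773], [0.5323, -0.7208, 0.4439, -0.3684], [-0.0, -0.5243, -0.8515, 0.9089], [0.0, 0.0, 0.0, 1.0]]}
top {'K': [[471.9807, 0.0, 279.7697], [0.0, 471.9807, 213.5928], [0.0, 0.0, 1.0]], 'extrinsics': [[0.0271, -0.9882, 0.1509, 0.4591], [-0.9994, -0.0233, 0.0268, 0.
[... 599 characters left out ...]
190.3], 0.66)]
clip_right_tip top [([194.0, 412.7], 0.5), ([255.3, 346.8], 0.41)]
case scene [([245.5, 230.2], 0.67), ([275.3, 197.5], 0.56)]
case top [([257.0, 346.5], 0.56), ([195.6, 408.3], 0.31)]
clip_left_mid scene [([194.2, 253.7], 0.6)]
clip_left_mid top [([192.5, 315.6], 0.5)]
clip_right_mid scene [([276.9, 192.1], 0.74)]
clip_right_mid top [([196.0, 408.8], 0.7)]
reagent_bottle scene []
reagent_bottle top [([239.5, 247.4], 0.9)]
white_jar scene [([216.5, 303.3], 0.87)]
white_jar top [([205.1, 248.5], 0.74)]
filter scene []
filter top [([202.3, 451.0], 0.55)]
wrench scene [([348.9, 107.3], 0.71), ([275.0, 196.3], 0.54)]
wrench top [([280.1, 435.8], 0.65), ([217.3, 351.8], 0.65)]
1.25
```

View pics/scene0.png

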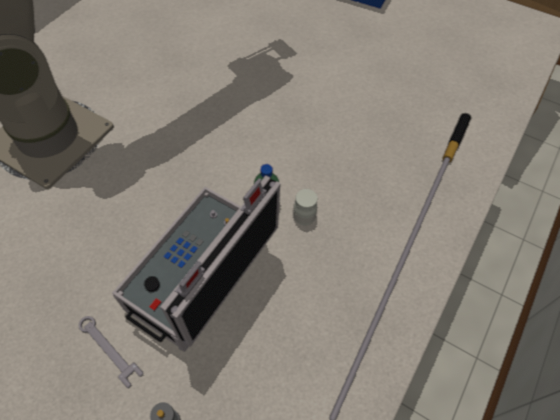

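View pics/top0.png

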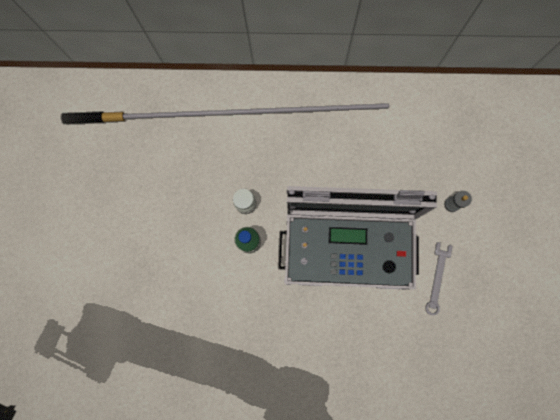

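View pics/wrist0.png

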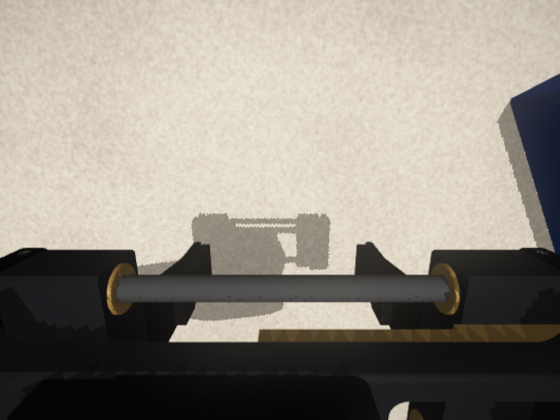

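Scene view: the case is at about (200,265) with its lid near upright. Top view: base front rim runs (287,286)–(413,287), the jar is at (245,201), bottle (247,239), filter (458,201) and wrench (438,278). I'll zoom in to pick corners.

```bash
python3 - <<'E'
import cv2
a=cv2.imread('pics/top0.png')[165:305,260:460];cv2.imwrite('pics/topz.png',cv2.resize(a,None,fx=4,fy=4,interpolation=cv2.INTER_CUBIC))
a=cv2.imread('pics/scene0.png')[160:350,100:300];cv2.imwrite('pics/scz.png',cv2.resize(a,None,fx=3,fy=3,interpolation=cv2.INTER_CUBIC))
E
```

```text
(no output)
```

View pics/topz.png

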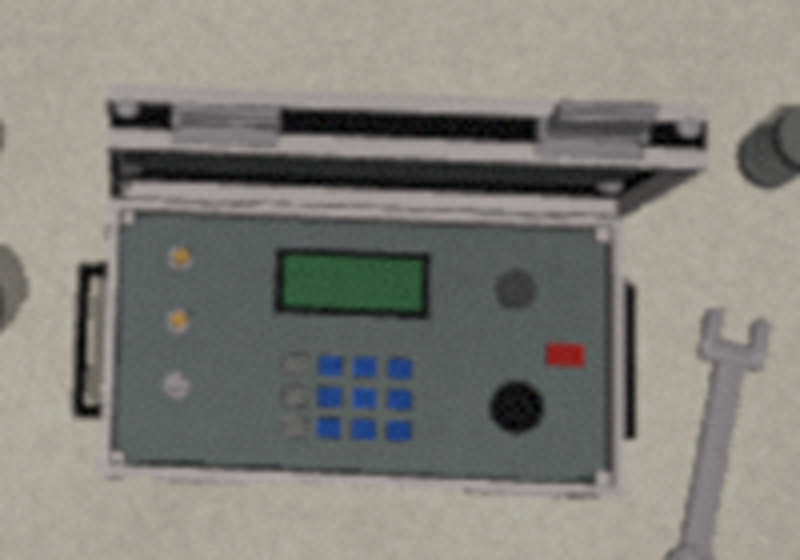

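View pics/scz.png

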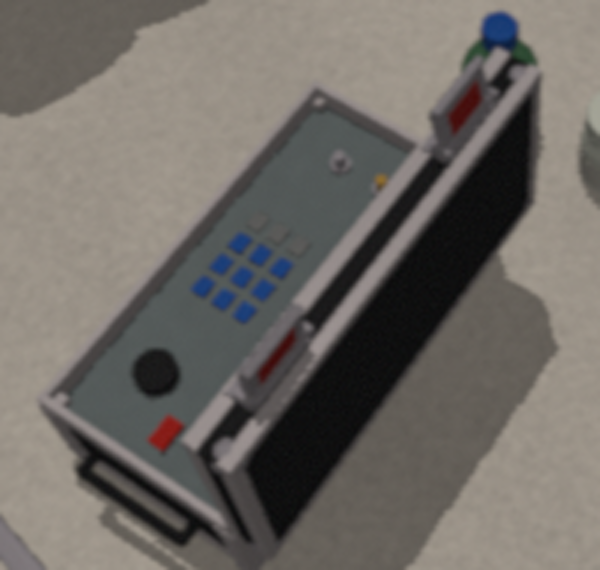

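```bash
cat > h.py <<'E'
from workcell import manip
import numpy as np, cv2
from scipy.optimize import least_squares
from scipy.spatial.transform import Rotation as R
C={n:manip.camera_info(n) for n in ['scene','top']}
def proj(n,P):
    E=np.linalg.inv(C[n]['extrinsics']);p=(E[:3,:3]@np.atleast_2d(P).T+E[:3,3:]);q=C[n]['K']@p;return (q[:2]/q[2]).T
def ray(n,u,v,z):
    E=np.array(C[n]['extrinsics']);d=E[:3,:3]@np.linalg.solve(C[n]['K'],[u,v,1]);o=E[:3,3];return o+d*(z-o[2])/d[2]
def case(p,X): return np.array([p[0],p[1],0])+R.from_euler('z',p[2]).apply(X)
def lid(p,X,phi=None):
    return case(p,np.array([.075,0,.095])+R.from_euler('y',p[3] if phi is None else phi).apply(X))
E
python3 - <<'E'
from h import *
obs=[]
for n,k,X,u,v in [('top','c',(-.075,.14,.095),287,284),('top','c',(-.075,-.14,.095),413.8,287.5),
('top','l',(-.15,.14,0),287,202),('top','l',(-.15,-.14,0),436.5,206),('top','l',(-.15,.14,.03),287,187),('top','l',(-.15,-.14,.03),436.5,191.2),
('scene','c',(-.075,-.14,.095),114,294),('scene','c',(-.075,.14,.095),205,189.3),
('scene','l',(-.15,-.14,0),162.7,306.7),('scene','l',(-.15,-.14,.03),176,315.3),('scene','l',(-.15,.14,.03),280,183.3),('scene','l',(-.15,.14,0),266.7,176.7)]:
    obs.append((n,k,X,(u,v)))
f=lambda p:np.concatenate([proj(n,(case if k=='c' else lid)(p,np.array([X])))[0]-uv for n,k,X,uv in obs])
s=least_squares(f,[.5,-.1,0,1.57]);print(s.x.round(4),s.fun.reshape(-1,2).round(1).tolist())
p=s.x
print('edge',lid(p,[-.15,0,.03]),'phi deg',np.degrees(p[3]),'yaw',np.degrees(p[2]))
for n,uv,z in [('bottle',(247,239),.12),('jar',(245,200),.075),('filter',(461,199),.085),('wrench',(438,278),.01)]:
    print(n,ray('top',*uv,z).round(3))
print('cliptips L', [proj(n,lid(p,[-.156-.034,.085,.015]))[0].round() for n in C],'R',[proj(n,lid(p,[-.156-.034,-.085,.015]))[0].round() for n in C])
E
```

```text
[ 0.5405 -0.1038 -0.0077  1.5642] [[-2.2, -1.7], [1.9, -0.6], [-0.6, -0.0], [-0.5, 0.5], [-0.1, -0.6], [-0.8, -0.5], [-1.0, -0.1], [0.2, -2.6], [-1.8, 0.3], [1.1, 2.4], [-0.1, -0.0], [-1.6, -1.1]]
edge [ 0.64447997 -0.10460153  0.24519473] phi deg 89.62184332139273 yaw -0.44273534290114086
bottle [0.556 0.119 0.12 ]
jar [0.648 0.132 0.075]
filter [ 0.66  -0.349  0.085]
wrench [ 0.487 -0.317  0.01 ]
cliptips L [array([254., 189.]), array([317., 191.])] R [array([188., 271.]), array([412., 194.])]
```

```bash
cat >> h.py <<'E'
def st():
    s=manip.state();r=R.from_quat(s['tool_rot']);print('t',round(s['time'],2),'tcp',s['eef_pos'].round(4),'tip',(s['eef_pos']+.182*r.as_matrix()[:,0]).round(4),'F',s['force'].round(1),'open',round(s['opening'],3));return s,r
E
python3 - <<'E'
from h import *
s,r=st();M=r.as_matrix();print(M.round(3))
for T in ([[0,0,1],[0,1,0],[-1,0,0]],[[0,0,-1],[0,-1,0],[-1,0,0]]):
    G=R.from_matrix(T); rv=(r.inv()*G).as_rotvec(); print('rotvec tool',rv.round(3))
    for tip in ([.69,-.104,.33],[.69,-.104,.237]):
        print(' shift after rot cm',(G.inv().apply(np.array(tip)+[0,0,.182]-s['eef_pos'])*100).round(2))
E
```

```text
t 1.25 tcp [0.2357 0.5788 0.4048] tip [0.2357 0.5789 0.2228] F [ 0.   0.6 -0.6] open 0.087
[[-0.     0.377  0.926]
 [ 0.     0.926 -0.377]
 [-1.     0.    -0.   ]]
rotvec tool [-0.387 -0.    -0.   ]
 shift after rot cm [-10.72 -68.28  45.43]
 shift after rot cm [ -1.42 -68.28  45.43]
rotvec tool [ 2.755 -0.     0.   ]
 shift after rot cm [-10.72  68.28 -45.43]
 shift after rot cm [ -1.42  68.28 -45.43]
```

Emit:
play_rows(
  commands=[
    {"x": -5.4,"ax": -0.129,"claw": 1},
    {"x": -5.4,"ax": -0.129,"claw": 1},
    {"ax": -0.129,"claw": 1},
    {"y": -4,"z": 2.7,"claw": 1},
    {"y": -4,"z": 2.7,"claw": 1},
    {"y": -4,"z": 2.7,"claw": 1},
    {"y": -4,"z": 2.7,"claw": 1},
    {"y": -4,"z": 2.7,"claw": 1},
    {"y": -4,"z": 2.7,"claw": 1},
    {"y": -4,"z": 2.7,"claw": 1},
    {"y": -4,"z": 2.7,"claw": 1},
    {"y": -4,"z": 2.7,"claw": 1},
  ],
)

```text
invalid input
```

```bash
cat > d.py <<'E'
from h import *
import sys
s,r=st();G=R.from_matrix([[0,0,1],[0,1,0],[-1,0,0]]);print('rot left',(r.inv()*G).as_rotvec().round(3))
tip=np.array([float(a) for a in sys.argv[1:4]])
print('shift',(r.inv().apply(tip+[0,0,.182]-s['eef_pos'])*100).round(2))
E
python3 d.py .69 -.104 .33
```

```text
t 1.25 tcp [0.2357 0.5788 0.4048] tip [0.2357 0.5789 0.2228] F [ 0.   0.6 -0.6] open 0.087
rot left [-0.387 -0.    -0.   ]
shift [-10.73 -46.11  67.83]
```

Emit:
play_rows(
  commands=[
    {"x": -5.4,"y": 0,"z": 0,"ax": -0.129,"ay": 0,"az": 0,"claw": 1},
    {"x": -5.4,"y": 0,"z": 0,"ax": -0.129,"ay": 0,"az": 0,"claw": 1},
    {"x": 0,"y": 0,"z": 0,"ax": -0.129,"ay": 0,"az": 0,"claw": 1},
    {"x": 0,"y": -4,"z": 2.7,"ax": 0,"ay": 0,"az": 0,"claw": 1},
    {"x": 0,"y": -4,"z": 2.7,"ax": 0,"ay": 0,"az": 0,"claw": 1},
    {"x": 0,"y": -4,"z": 2.7,"ax": 0,"ay": 0,"az": 0,"claw": 1},
    {"x": 0,"y": -4,"z": 2.7,"ax": 0,"ay": 0,"az": 0,"claw": 1},
    {"x": 0,"y": -4,"z": 2.7,"ax": 0,"ay": 0,"az": 0,"claw": 1},
    {"x": 0,"y": -4,"z": 2.7,"ax": 0,"ay": 0,"az": 0,"claw": 1},
    {"x": 0,"y": -4,"z": 2.7,"ax": 0,"ay": 0,"az": 0,"claw": 1},
    {"x": 0,"y": -4,"z": 2.7,"ax": 0,"ay": 0,"az": 0,"claw": 1},
    {"x": 0,"y": -4,"z": 2.7,"ax": 0,"ay": 0,"az": 0,"claw": 1},
  ],
)

```text
time: 2.75
eef_pos: [0.4794, 0.2174, 0.513]
tool_rot: [0.0, 0.707, 0.0, 0.707]
force: [0.1, -0.5, -0.2]
opening: 0.0005
```

```bash
python3 d.py .69 -.104 .33
```

```text
t 2.75 tcp [0.4794 0.2174 0.513 ] tip [0.4795 0.2175 0.331 ] F [ 0.1 -0.5 -0.2] open 0.0
rot left [ 0.  0. -0.]
shift [  0.09 -32.15  21.05]
```

Emit:
play_rows(
  commands=[
    {"x": 0,"y": -4,"z": 2.65,"ax": 0,"ay": 0,"az": 0,"claw": 1},
    {"x": 0,"y": -4,"z": 2.65,"ax": 0,"ay": 0,"az": 0,"claw": 1},
    {"x": 0,"y": -4,"z": 2.65,"ax": 0,"ay": 0,"az": 0,"claw": 1},
    {"x": 0,"y": -4,"z": 2.65,"ax": 0,"ay": 0,"az": 0,"claw": 1},
    {"x": 0,"y": -4,"z": 2.65,"ax": 0,"ay": 0,"az": 0,"claw": 1},
    {"x": 0,"y": -4,"z": 2.65,"ax": 0,"ay": 0,"az": 0,"claw": 1},
    {"x": 0,"y": -4,"z": 2.65,"ax": 0,"ay": 0,"az": 0,"claw": 1},
    {"x": 0,"y": -4,"z": 2.65,"ax": 0,"ay": 0,"az": 0,"claw": 1},
    {"x": 3,"y": 0,"z": 0,"ax": 0,"ay": 0,"az": 0,"claw": 1},
    {"x": 3,"y": 0,"z": 0,"ax": 0,"ay": 0,"az": 0,"claw": 1},
    {"x": 3,"y": 0,"z": 0,"ax": 0,"ay": 0,"az": 0,"claw": 1},
    {"x": 0,"y": 0,"z": 0,"ax": 0,"ay": 0,"az": 0,"claw": 1},
  ],
)

```text
time: 4.25
eef_pos: [0.6906, -0.1007, 0.4204]
tool_rot: [0.0, 0.709, 0.0, 0.706]
force: [-0.1, -0.2, 0.1]
opening: 0.0009
```

```bash
python3 d.py .66 -.104 .237; python3 - <<'E'
from workcell import manip
import cv2,numpy as np
a=manip.get_image('scene');b=manip.get_image('top')
cv2.imwrite('pics/m1.png',np.hstack([cv2.resize(a[140:360,80:330],None,fx=1.6,fy=1.6),cv2.resize(b[140:360,220:470],None,fx=1.6,fy=1.6)]))
E
```

```text
t 4.25 tcp [ 0.6906 -0.1007  0.4204] tip [ 0.6898 -0.1006  0.2384] F [-0.1 -0.2  0.1] open 0.001
rot left [ 0.    -0.004 -0.001]
shift [ 0.15 -0.33 -3.06]
```

View pics/m1.png

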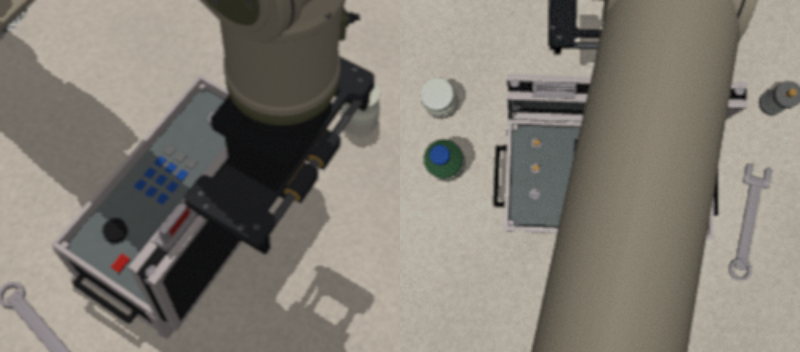

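Emit:
play_rows(
  commands=[
    {"x": 0.1,"y": -0.3,"z": -1.2,"ax": 0,"ay": 0,"az": 0,"claw": 1},
    {"x": 0.1,"y": 0,"z": -1.0,"ax": 0,"ay": 0,"az": 0,"claw": 1},
    {"x": 0,"y": 0,"z": -1.0,"ax": 0,"ay": 0,"az": 0,"claw": 1},
    {"x": 0,"y": 0,"z": -1.0,"ax": 0,"ay": 0,"az": 0,"claw": 1},
    {"x": 0,"y": 0,"z": -1.0,"ax": 0,"ay": 0,"az": 0,"claw": 1},
    {"x": 0,"y": 0,"z": -1.0,"ax": 0,"ay": 0,"az": 0,"claw": 1},
    {"x": 0,"y": 0,"z": -1.0,"ax": 0,"ay": 0,"az": 0,"claw": 1},
  ],
)

```text
time: 5.22
eef_pos: [0.6183, -0.104, 0.421]
tool_rot: [-0.0, 0.707, 0.0, 0.707]
force: [3.4, 0.1, 4.4]
opening: 0.0002
```

```bash
python3 d.py .6053 -.104 .2368; python3 - <<'E'
from workcell import manip
import cv2,numpy as np
a=manip.get_image('scene')
cv2.imwrite('pics/m2.png',cv2.resize(a[140:360,80:330],None,fx=2,fy=2))
E
```

```text
t 5.22 tcp [ 0.6183 -0.104   0.421 ] tip [ 0.6184 -0.1039  0.239 ] F [3.4 0.1 4.4] open 0.0
rot left [ 0.     0.001 -0.   ]
shift [ 0.22 -0.   -1.3 ]
```

View pics/m2.png

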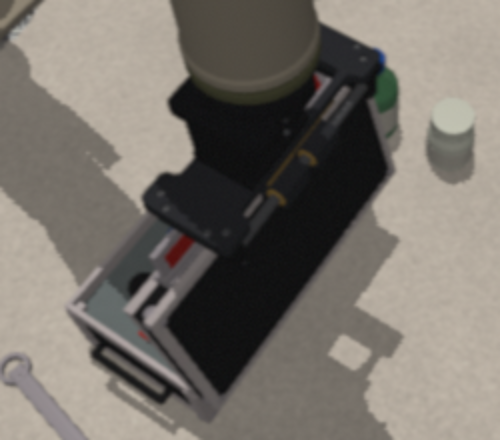

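Emit:
play_rows(
  commands=[
    {"x": 0.2,"y": 0,"z": -1.3,"ax": 0,"ay": 0,"az": 0,"claw": 1},
    {"x": 0.25,"y": 0,"z": -1.2,"ax": 0,"ay": 0,"az": 0,"claw": 1},
    {"x": 0.3,"y": 0,"z": -1.2,"ax": 0,"ay": 0,"az": 0,"claw": 1},
    {"x": 0.45,"y": 0,"z": -1.15,"ax": 0,"ay": 0,"az": 0,"claw": 1},
    {"x": 0.5,"y": 0,"z": -1.15,"ax": 0,"ay": 0,"az": 0,"claw": 1},
    {"x": 0.65,"y": 0,"z": -1.05,"ax": 0,"ay": 0,"az": 0,"claw": 1},
    {"x": 0.7,"y": 0,"z": -1.05,"ax": 0,"ay": 0,"az": 0,"claw": 1},
  ],
)

```text
time: 6.15
eef_pos: [0.537, -0.1041, 0.3895]
tool_rot: [-0.0, 0.707, 0.0, 0.707]
force: [1.2, 0.9, 1.9]
opening: -0.0001
```

```bash
python3 d.py .537 -.104 .208; python3 - <<'E'
from workcell import manip
import cv2,numpy as np
a=manip.get_image('scene')
cv2.imwrite('pics/m3.png',cv2.resize(a[140:360,80:330],None,fx=2,fy=2))
E
```

```text
t 6.15 tcp [ 0.537  -0.1041  0.3895] tip [ 0.5369 -0.1041  0.2075] F [1.2 0.9 1.9] open -0.0
rot left [ 0.    -0.001 -0.   ]
shift [-0.05  0.01 -0.  ]
```

View pics/m3.png

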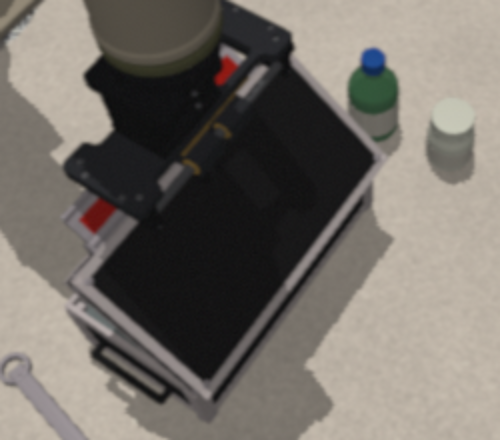

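Emit:
play_rows(
  commands=[
    {"x": 0.8,"y": 0,"z": -0.9,"ax": 0,"ay": 0,"az": 0,"claw": 1},
    {"x": 0.9,"y": 0,"z": -0.9,"ax": 0,"ay": 0,"az": 0,"claw": 1},
    {"x": 1.0,"y": 0,"z": -0.75,"ax": 0,"ay": 0,"az": 0,"claw": 1},
    {"x": 1.0,"y": 0,"z": -0.75,"ax": 0,"ay": 0,"az": 0,"claw": 1},
    {"x": 1.1,"y": 0,"z": -0.6,"ax": 0,"ay": 0,"az": 0,"claw": 1},
    {"x": 1.1,"y": 0,"z": -0.55,"ax": 0,"ay": 0,"az": 0,"claw": 1},
    {"x": 0.8,"y": 0,"z": -0.3,"ax": 0,"ay": 0,"az": 0,"claw": 1},
    {"x": 0.6,"y": 0,"z": -0.15,"ax": 0,"ay": 0,"az": 0,"claw": 1},
  ],
)

```text
time: 7.2
eef_pos: [0.4887, -0.1041, 0.3166]
tool_rot: [-0.0, 0.707, 0.0, 0.707]
force: [-0.3, -0.0, 0.3]
opening: 0.0007
```

```bash
python3 d.py .485 -.104 .125
```

```text
t 7.2 tcp [ 0.4887 -0.1041  0.3166] tip [ 0.4886 -0.1041  0.1346] F [-0.3 -0.   0.3] open 0.001
rot left [ 0. -0. -0.]
shift [ 0.96  0.01 -0.37]
```

Emit:
play_rows(
  commands=[
    {"x": 0.5,"y": 0,"z": 0,"ax": 0,"ay": 0,"az": 0,"claw": 1},
    {"x": 0.3,"y": 0,"z": 0,"ax": 0,"ay": 0,"az": 0,"claw": 1},
    {"x": 0.1,"y": 0,"z": 0,"ax": 0,"ay": 0,"az": 0,"claw": 1},
    {"x": 0,"y": 0,"z": 0,"ax": 0,"ay": 0,"az": 0,"claw": 1},
  ],
)

```text
time: 7.7
eef_pos: [0.489, -0.1041, 0.3083]
tool_rot: [-0.0, 0.707, 0.0, 0.707]
force: [0.9, 0.0, -0.3]
opening: 0.0006
```

```bash
python3 d.py .485 -.104 .125; python3 - <<'E'
from workcell import manip
import cv2,numpy as np
a=manip.get_image('scene')
cv2.imwrite('pics/m4.png',cv2.resize(a[140:360,80:330],None,fx=2,fy=2))
E
```

```text
t 7.7 tcp [ 0.489  -0.1041  0.3083] tip [ 0.489  -0.1041  0.1263] F [ 0.9  0.  -0.3] open 0.001
rot left [ 0.  0. -0.]
shift [ 0.13  0.01 -0.4 ]
```

View pics/m4.png

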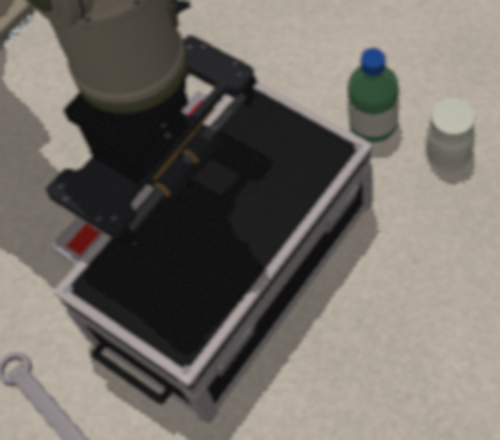

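Emit:
play_rows(
  commands=[
    {"x": 0.1,"y": 0,"z": 0,"ax": 0,"ay": 0,"az": 0,"claw": 1},
    {"x": 0.1,"y": 0,"z": 0,"ax": 0,"ay": 0,"az": 0,"claw": 1},
    {"x": 0,"y": 0,"z": 0,"ax": 0,"ay": 0,"az": 0,"claw": 1},
  ],
)

```text
time: 8.12
eef_pos: [0.489, -0.1042, 0.3075]
tool_rot: [0.0, 0.707, 0.0, 0.707]
force: [-5.7, 0.8, 14.3]
opening: 0.0003
```

Emit:
play_rows(
  commands=[
    {"x": -3,"y": 0,"z": 0,"ax": 0,"ay": 0,"az": 0,"claw": 1},
    {"x": -3,"y": 0,"z": -1,"ax": 0,"ay": 0,"az": 0,"claw": 1},
    {"x": 0,"y": 2,"z": -2,"ax": 0,"ay": 0,"az": 0,"claw": 1},
    {"x": 0,"y": 2,"z": -2,"ax": 0,"ay": 0,"az": 0,"claw": 1},
    {"x": 0,"y": 2,"z": -1.5,"ax": 0,"ay": 0,"az": 0,"claw": 1},
    {"x": 0,"y": 2.5,"z": 0,"ax": 0,"ay": 0,"az": 0,"claw": 1},
    {"x": 0,"y": 0,"z": 0,"ax": 0,"ay": 0,"az": 0,"claw": 1},
  ],
)

```text
time: 9.0
eef_pos: [0.4238, -0.0178, 0.3664]
tool_rot: [-0.001, 0.707, 0.001, 0.707]
force: [-0.1, 0.3, -0.3]
opening: 0.0005
```

```bash
python3 d.py .425 -.019 .17; python3 - <<'E'
from workcell import manip
import cv2,numpy as np
for n in ['wrist','scene','top']: cv2.imwrite(f'pics/{n}5.png',manip.get_image(n))
a=cv2.imread('pics/scene5.png')[140:360,80:330];cv2.imwrite('pics/sc5.png',cv2.resize(a,None,fx=3,fy=2.7))
a=cv2.imread('pics/top5.png')[180:320,240:480];cv2.imwrite('pics/tp5.png',cv2.resize(a,None,fx=3,fy=3))
for t in ['clip_left_tip','clip_right_tip','clip_left_mid','clip_right_mid','lid_front_edge']:
    for n in ['wrist','scene','top']:
        print(t,n,[(np.round(q['point'],1).tolist(),round(q['p'],2)) for q in manip.landmark_of(t,n)[:2]])
E
```

```text
t 9.0 tcp [ 0.4238 -0.0178  0.3664] tip [ 0.4239 -0.0177  0.1844] F [-0.1  0.3 -0.3] open 0.001
rot left [ 0.003  0.    -0.   ]
shift [ 1.44 -0.13  0.12]
clip_left_tip wrist [([220.3, 288.2], 0.87)]
clip_left_tip scene [([193.4, 169.9], 0.83)]
clip_left_tip top [([286.0, 355.3], 0.42)]
clip_right_tip wrist [([219.4, 78.3], 0.57)]
clip_right_tip scene [([253.2, 113.5], 0.76)]
clip_right_tip top [([306.4, 392.7], 0.91)]
clip_left_mid wrist [([241.0, 285.7], 0.94)]
clip_left_mid scene [([195.7, 179.4], 0.64), ([273.5, 197.7], 0.59)]
clip_left_mid top []
clip_right_mid wrist [([239.4, 85.2], 0.6)]
clip_right_mid scene [([260.2, 121.8], 0.88), ([219.2, 304.2], 0.57)]
clip_right_mid top [([301.3, 387.6], 0.57)]
lid_front_edge wrist []
lid_front_edge scene [([231.4, 157.9], 0.86)]
lid_front_edge top [([283.0, 353.4], 0.91)]
```

View pics/wrist5.png

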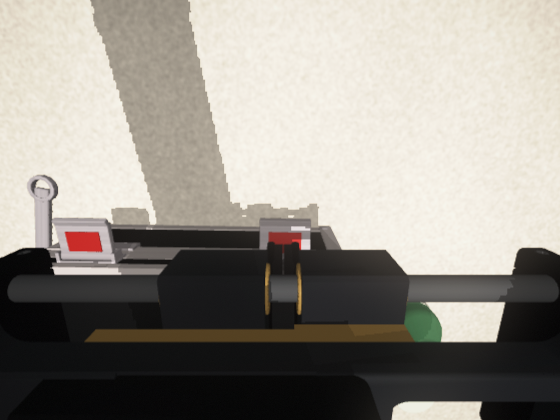

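View pics/sc5.png

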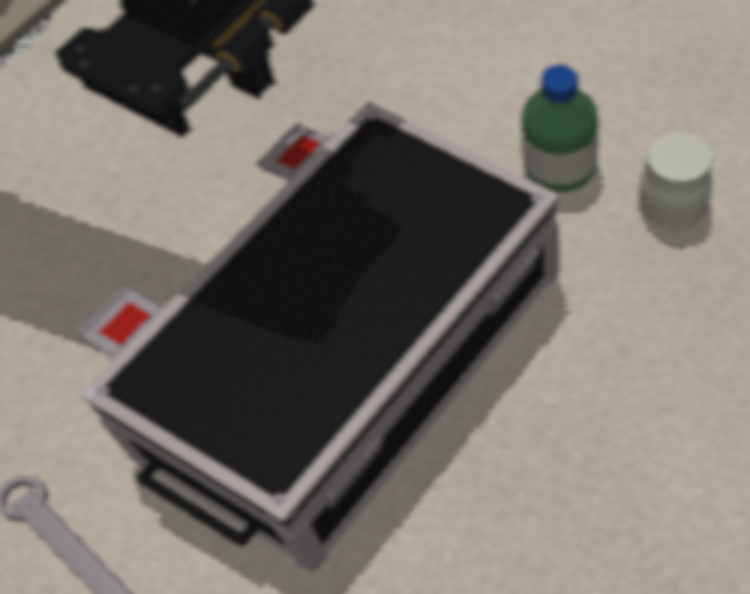

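View pics/tp5.png

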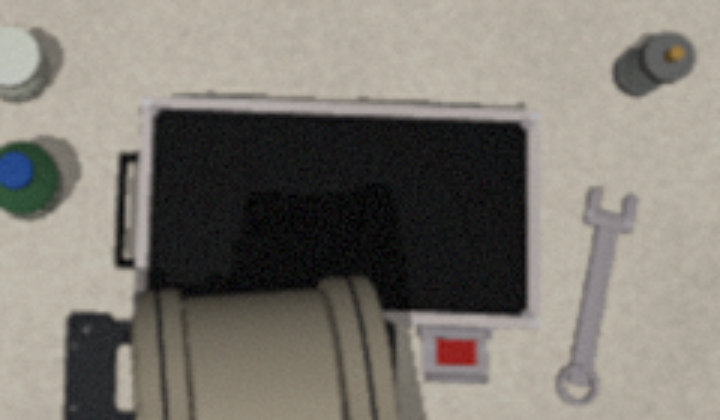

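Lid shut; both clips stand out forwards (scene 170,193 and 113,253). I'll estimate their angles and check whether the case moved.

```bash
python3 - <<'E'
from h import *
# top lid corners z=.125 from tp5 (/3 + 240,180); scene (/3,/2.7 +80,140)
obs=[('top',(-.075,-.14),538/3+240,325/3+180),('top',(.075,-.14),538/3+240,112/3+180),('top',(.075,.14),142/3+240,98/3+180),
('scene',(-.075,-.14),86/3+80,395/2.7+140),('scene',(.075,-.14),282/3+80,518/2.7+140),('scene',(.075,.14),556/3+80,198/2.7+140)]
f=lambda p:np.concatenate([proj(n,case(p,np.array([[*X,.125]])))[0]-(u,v) for n,X,u,v in obs])
s=least_squares(f,[.54,-.1,0]);p=s.x;print(p.round(4),s.fun.round(1))
for y in (.085,-.085):
    print('pivot',case(p,[-.081,y,.11]).round(4))
    for th in (60,75,90,105):
        t=np.radians(th);P=case(p,[-.081-.034*np.sin(t),y,.11-.034*np.cos(t)]);print(th,proj('scene',P)[0].round(1),proj('top',P)[0].round(1))
E
```

```text
[ 0.5387 -0.1037 -0.0149] [-0.2 -0.1 -0.3 -0.6 -0.2 -0.9 -1.4  0.1 -0.2  0.2  0.2 -0.9]
pivot [ 0.459  -0.0175  0.11  ]
60 [175.2 197.7] [309.4 300.4]
75 [173.2 194.7] [309.5 302.2]
90 [172.  192.1] [309.7 302.9]
105 [171.7 189.9] [309.9 302.5]
pivot [ 0.4565 -0.1875  0.11  ]
60 [118.5 260.7] [389.2 303.9]
75 [115.9 257.9] [390.  305.7]
90 [114.2 255.5] [390.9 306.4]
105 [113.3 253.7] [391.7 306. ]
```

Emit:
play_rows(
  commands=[
    {"x": 0,"y": 0,"z": -1.8,"ax": 0,"ay": -0.1,"az": 0,"claw": 1},
    {"x": 0,"y": 0,"z": -1.7,"ax": 0,"ay": -0.1,"az": 0,"claw": 1},
    {"x": 0,"y": 0,"z": 0,"ax": 0,"ay": 0,"az": 0,"claw": 1},
  ],
)

```text
time: 10.28
eef_pos: [0.388, -0.0192, 0.3646]
tool_rot: [0.0, 0.633, 0.0, 0.774]
force: [0.6, 0.3, 0.7]
opening: 0.0001
```

```bash
cat > e.py <<'E'
from h import *
import sys
s,r=st();print('joints',s['joint_pos'].round(2))
tip=s['eef_pos']+.182*r.as_matrix()[:,0]
pts=[float(a) for a in sys.argv[1:]]
prev=tip
print('rv',(r).as_euler('xyz').round(3))
for i in range(0,len(pts),3):
    P=np.array(pts[i:i+3]);print(P,'shift',(r.inv().apply(P-prev)*100).round(2));prev=P
E
python3 e.py .425 -.0175 .125 .425 -.0175 .113 .427 -.0175 .1 .435 -.0175 .09 .447 -.0175 .083
```

```text
t 10.28 tcp [ 0.388  -0.0192  0.3646] tip [ 0.4243 -0.0191  0.1863] F [0.6 0.3 0.7] open 0.0
joints [-0.39 -0.28  0.27  2.17  0.11  1.05  1.4 ]
rv [0.004 1.37  0.005]
[ 0.425  -0.0175  0.125 ] shift [ 6.02  0.15 -1.15]
[ 0.425  -0.0175  0.113 ] shift [ 1.18 -0.   -0.24]
[ 0.427  -0.0175  0.1   ] shift [ 1.31 -0.   -0.06]
[ 0.435  -0.0175  0.09  ] shift [ 1.14 -0.    0.58]
[ 0.447  -0.0175  0.083 ] shift [ 0.93 -0.    1.04]
```

Emit:
play_rows(
  commands=[
    {"x": 2,"y": 0.15,"z": -0.4,"ax": 0,"ay": 0,"az": 0,"claw": 1},
    {"x": 2,"y": 0,"z": -0.4,"ax": 0,"ay": 0,"az": 0,"claw": 1},
    {"x": 1.6,"y": 0,"z": -0.3,"ax": 0,"ay": 0,"az": 0,"claw": 1},
    {"x": 0.8,"y": 0,"z": -0.15,"ax": 0,"ay": 0,"az": 0,"claw": 1},
    {"x": 0.8,"y": 0,"z": -0.15,"ax": 0,"ay": 0,"az": 0,"claw": 1},
    {"x": 0.6,"y": 0,"z": 0,"ax": 0,"ay": 0,"az": 0,"claw": 1},
    {"x": 0.6,"y": 0,"z": 0,"ax": 0,"ay": 0,"az": 0,"claw": 1},
  ],
)

```text
time: 11.15
eef_pos: [0.3922, -0.0176, 0.2794]
tool_rot: [0.0, 0.633, 0.0, 0.774]
force: [-1.1, -1.0, 3.3]
opening: 0.0005
```

```bash
python3 e.py .435 -.0175 .09 .443 -.0175 .084 .449 -.0175 .083;python3 - <<'E'
from workcell import manip
import cv2,numpy as np
a=manip.get_image('scene')
cv2.imwrite('pics/m6.png',cv2.resize(a[140:290,80:260],None,fx=4,fy=4))
E
```

```text
t 11.15 tcp [ 0.3922 -0.0176  0.2794] tip [ 0.4285 -0.0176  0.1011] F [-1.1 -1.   3.3] open 0.001
joints [-0.4  -0.17  0.3   2.27  0.09  0.83  1.42]
rv [1.00e-03 1.37e+00 1.00e-03]
[ 0.435  -0.0175  0.09  ] shift [1.22 0.01 0.42]
[ 0.443  -0.0175  0.084 ] shift [ 0.75 -0.    0.66]
[ 0.449  -0.0175  0.083 ] shift [ 0.22 -0.    0.57]
```

View pics/m6.png

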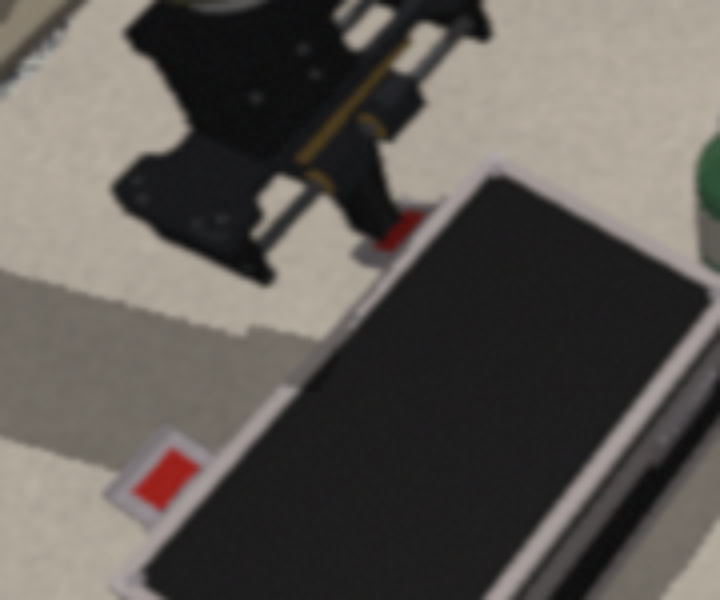

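The finger is bending the left clip down. Continuing along the arc.

Emit:
play_rows(
  commands=[
    {"x": 0.6,"y": 0,"z": 0.2,"ax": 0,"ay": 0,"az": 0,"claw": 1},
    {"x": 0.6,"y": 0,"z": 0.2,"ax": 0,"ay": 0,"az": 0,"claw": 1},
    {"x": 0.4,"y": 0,"z": 0.35,"ax": 0,"ay": 0,"az": 0,"claw": 1},
    {"x": 0.35,"y": 0,"z": 0.35,"ax": 0,"ay": 0,"az": 0,"claw": 1},
    {"x": 0.1,"y": 0,"z": 0.3,"ax": 0,"ay": 0,"az": 0,"claw": 1},
    {"x": 0,"y": 0,"z": 0,"ax": 0,"ay": 0,"az": 0,"claw": 1},
  ],
)

```text
time: 11.95
eef_pos: [0.4086, -0.0176, 0.2611]
tool_rot: [-0.0, 0.635, -0.0, 0.772]
force: [-12.3, 0.7, 7.9]
opening: 0.0004
```

```bash
python3 e.py .449 -.0175 .083 .451 -.0175 .083
```

```text
t 11.95 tcp [ 0.4086 -0.0176  0.2611] tip [ 0.4438 -0.0177  0.0826] F [-12.3   0.7   7.9] open 0.0
joints [-0.4  -0.09  0.32  2.26  0.06  0.78  1.45]
rv [-1.000e-03  1.376e+00 -1.000e-03]
[ 0.449  -0.0175  0.083 ] shift [0.06 0.02 0.52]
[ 0.451  -0.0175  0.083 ] shift [0.04 0.   0.2 ]
```

Emit:
play_rows(
  commands=[
    {"x": 0,"y": 0,"z": -1.5,"ax": 0,"ay": 0,"az": 0,"claw": 1},
    {"x": -3,"y": 0,"z": -0.5,"ax": 0,"ay": 0,"az": 0,"claw": 1},
    {"x": -4,"y": 0,"z": 0,"ax": 0,"ay": 0,"az": 0,"claw": 1},
    {"x": 0,"y": -4,"z": 0,"ax": 0,"ay": 0,"az": 0,"claw": 1},
    {"x": 0,"y": -4,"z": 0,"ax": 0,"ay": 0,"az": 0,"claw": 1},
    {"x": 0,"y": -4,"z": 0,"ax": 0,"ay": 0,"az": 0,"claw": 1},
    {"x": 0,"y": -4,"z": 0,"ax": 0,"ay": 0,"az": 0,"claw": 1},
    {"x": 0,"y": -1,"z": 0,"ax": 0,"ay": 0,"az": 0,"claw": 1},
    {"x": 0,"y": 0,"z": 0,"ax": 0,"ay": 0,"az": 0,"claw": 1},
  ],
)

```text
time: 13.08
eef_pos: [0.3761, -0.1875, 0.3265]
tool_rot: [0.0, 0.633, -0.0, 0.774]
force: [1.1, 0.3, -0.0]
opening: 0.0004
```

```bash
python3 e.py .424 -.1875 .127 .424 -.1875 .113 .426 -.1875 .1; python3 - <<'E'
from workcell import manip
import cv2,numpy as np
for n in ['wrist','scene']: cv2.imwrite(f'pics/{n}7.png',manip.get_image(n))
a=cv2.imread('pics/scene7.png')[140:290,80:260];cv2.imwrite('pics/m7.png',cv2.resize(a,None,fx=4,fy=4))
E
```

```text
t 13.07 tcp [ 0.3761 -0.1875  0.3265] tip [ 0.4122 -0.1874  0.1482] F [ 1.1  0.3 -0. ] open 0.0
joints [-0.29 -0.2   0.62  2.17  0.07  0.95  1.87]
rv [2.000e-03 1.371e+00 1.000e-03]
[ 0.424  -0.1875  0.127 ] shift [ 2.31 -0.01  0.73]
[ 0.424  -0.1875  0.113 ] shift [ 1.37 -0.   -0.28]
[ 0.426  -0.1875  0.1   ] shift [ 1.31 -0.   -0.06]
```

View pics/m7.png

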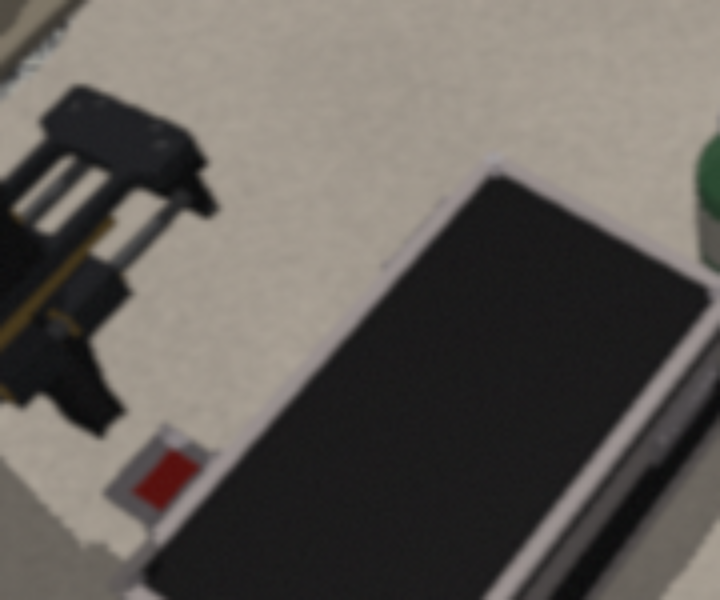

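View pics/wrist7.png

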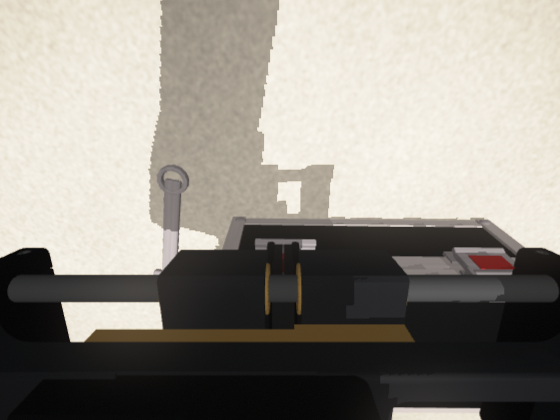

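Emit:
play_rows(
  commands=[
    {"x": 1.2,"y": 0,"z": 0.4,"ax": 0,"ay": 0,"az": 0,"claw": 1},
    {"x": 1.1,"y": 0,"z": 0.3,"ax": 0,"ay": 0,"az": 0,"claw": 1},
    {"x": 0.7,"y": 0,"z": -0.15,"ax": 0,"ay": 0,"az": 0,"claw": 1},
    {"x": 0.7,"y": 0,"z": -0.15,"ax": 0,"ay": 0,"az": 0,"claw": 1},
    {"x": 0.65,"y": 0,"z": 0,"ax": 0,"ay": 0,"az": 0,"claw": 1},
    {"x": 0.65,"y": 0,"z": 0,"ax": 0,"ay": 0,"az": 0,"claw": 1},
    {"x": 0.6,"y": 0,"z": 0.2,"ax": 0,"ay": 0,"az": 0,"claw": 1},
    {"x": 0.6,"y": 0,"z": 0.2,"ax": 0,"ay": 0,"az": 0,"claw": 1},
    {"x": 0.4,"y": 0,"z": 0.35,"ax": 0,"ay": 0,"az": 0,"claw": 1},
    {"x": 0.35,"y": 0,"z": 0.35,"ax": 0,"ay": 0,"az": 0,"claw": 1},
    {"x": 0,"y": 0,"z": 0,"ax": 0,"ay": 0,"az": 0,"claw": 1},
  ],
)

```text
time: 14.55
eef_pos: [0.4047, -0.1876, 0.2612]
tool_rot: [-0.0, 0.633, 0.0, 0.774]
force: [-1.6, -0.2, -0.6]
opening: 0.0005
```

```bash
python3 e.py .449 -.1875 .083; python3 - <<'E'
from workcell import manip
import cv2,numpy as np
a=manip.get_image('scene')
cv2.imwrite('pics/m8.png',cv2.resize(a[140:290,60:240],None,fx=4,fy=4))
E
```

```text
t 14.55 tcp [ 0.4047 -0.1876  0.2612] tip [ 0.4407 -0.1876  0.0828] F [-1.6 -0.2 -0.6] open 0.001
joints [-0.32 -0.01  0.69  2.18 -0.09  0.78  2.  ]
rv [-0.     1.372  0.   ]
[ 0.449  -0.1875  0.083 ] shift [0.14 0.01 0.82]
```

View pics/m8.png

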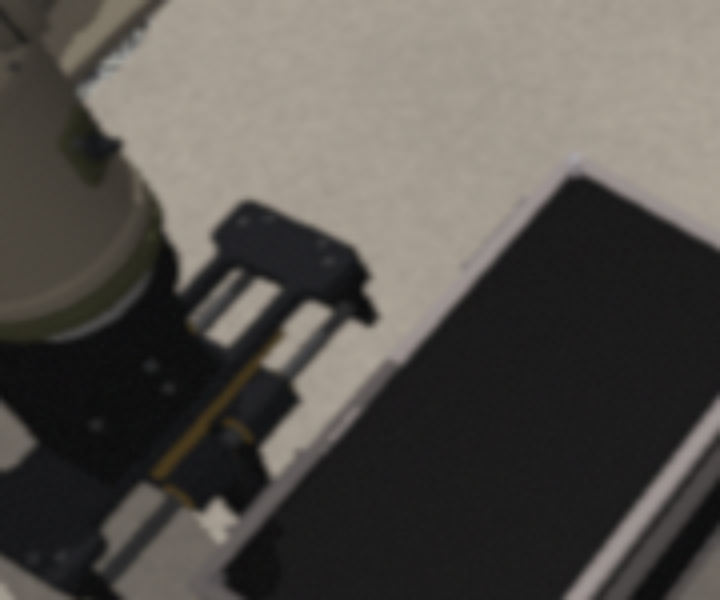

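Now push +x gently until the force rises.

Emit:
play_rows(
  commands=[
    {"x": 0,"y": 0,"z": 0.15,"ax": 0,"ay": 0,"az": 0,"claw": 1},
    {"x": 0,"y": 0,"z": 0.1,"ax": 0,"ay": 0,"az": 0,"claw": 1},
    {"x": 0,"y": 0,"z": 0,"ax": 0,"ay": 0,"az": 0,"claw": 1},
  ],
)

```text
time: 14.98
eef_pos: [0.4058, -0.1877, 0.2612]
tool_rot: [0.001, 0.635, 0.0, 0.773]
force: [-9.0, -0.5, 2.6]
opening: 0.0002
```

Emit:
play_rows(
  commands=[
    {"x": 0,"y": 0,"z": 0.1,"ax": 0,"ay": 0,"az": 0,"claw": 1},
    {"x": 0,"y": 0,"z": 0,"ax": 0,"ay": 0,"az": 0,"claw": 1},
    {"x": 0,"y": 0,"z": -1.5,"ax": 0,"ay": 0,"az": 0,"claw": 1},
    {"x": -4,"y": 0,"z": -1.5,"ax": 0,"ay": 0,"az": 0,"claw": 1},
    {"x": -4,"y": 3,"z": -1.5,"ax": 0,"ay": 0,"az": 0,"claw": 1},
    {"x": -3,"y": 4,"z": -1,"ax": 0,"ay": -0.12,"az": 0,"claw": 1},
    {"x": -3,"y": 2,"z": 0,"ax": 0,"ay": -0.12,"az": 0,"claw": 1},
    {"x": 0,"y": 0,"z": 0,"ax": 0,"ay": -0.12,"az": 0,"claw": 1},
    {"x": 0,"y": 0,"z": 0,"ax": 0,"ay": -0.1,"az": 0,"claw": 1},
    {"x": 0,"y": 0,"z": 0,"ax": 0,"ay": 0,"az": 0,"claw": 1},
  ],
)

```text
time: 16.23
eef_pos: [0.3246, -0.1099, 0.3752]
tool_rot: [0.005, 0.486, 0.002, 0.874]
force: [-0.6, -0.1, 0.3]
opening: 0.0004
```

```bash
python3 e.py .424 -.1 .127; python3 - <<'E'
from workcell import manip
import cv2,numpy as np
for n in ['wrist','scene','top']: cv2.imwrite(f'pics/{n}9.png',manip.get_image(n))
a=cv2.imread('pics/scene9.png')[140:360,80:330];cv2.imwrite('pics/m9.png',cv2.resize(a,None,fx=3,fy=2.7))
E
```

```text
t 16.23 tcp [ 0.3246 -0.1099  0.3752] tip [ 0.4205 -0.1084  0.2206] F [-0.6 -0.1  0.3] open 0.0
joints [ 0.29 -0.5  -0.01  2.34 -0.23  0.77  1.96]
rv [0.019 1.015 0.016]
[ 0.424 -0.1    0.127] shift [ 8.14  0.74 -4.64]
```

View pics/m9.png

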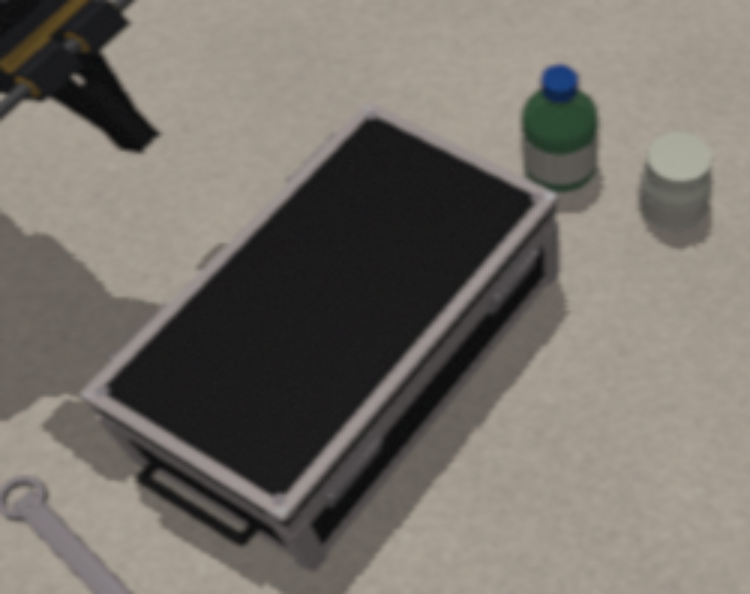

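View pics/wrist9.png

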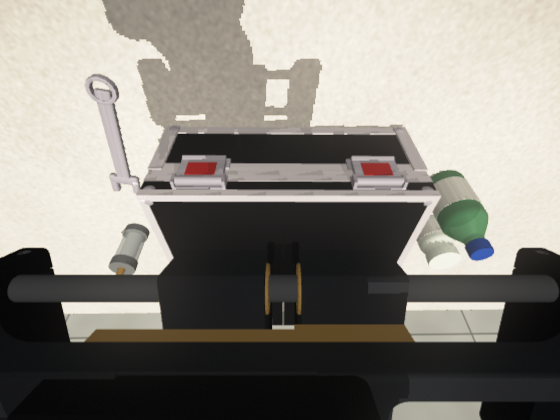

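View pics/top9.png

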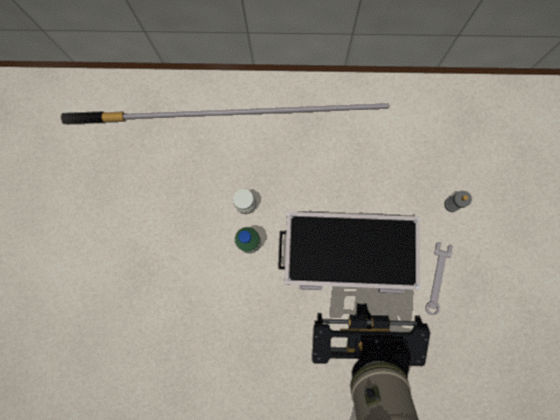

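```bash
python3 - <<'E'
from h import *
s,r=st();print(s['joint_pos'])
w=manip.camera_info('wrist');M=np.array(w['mount']);K=np.array(w['K'])
def pw(P):
    q=r.inv().apply(P-s['eef_pos']);c=M[:3,:3].T@(q-M[:3,3]);u=K@c;return u[:2]/u[2]
p=[.5387,-.1037,-.0149]
print('front lid corners',[pw(case(p,[-.075,y,.125])).round(1) for y in(.14,-.14)],'rim bottom front', [pw(case(p,[-.075,y,.095])).round(1) for y in(.14,-.14)])
for y in(.085,-.085):
    print('pivot',pw(case(p,[-.081,y,.11])).round(1))
    for d in(0,5,10,20,30):
        t=np.radians(d);P=case(p,[-.081-.034*np.sin(t)-.004,y,.11-.034*np.cos(t)]);print(y,d,'wrist',pw(P).round(1),'top',proj('top',P)[0].round(1))
a=cv2.imread('pics/wrist9.png')[115:215,120:460];cv2.imwrite('pics/w9z.png',cv2.resize(a,None,fx=2.35,fy=4))
a=cv2.imread('pics/top9.png')[270:300,270:430];cv2.imwrite('pics/t9z.png',cv2.resize(a,None,fx=5,fy=10))
E
```

```text
t 16.38 tcp [ 0.3255 -0.108   0.3758] tip [ 0.4215 -0.1056  0.2212] F [-0.1  1.1 -0. ] open 0.0
[ 0.27339875 -0.50000777 -0.00948942  2.34345705 -0.22285703  0.77342439
  1.95557583]
front lid corners [array([433.5, 197.7]), array([130.7, 195.5])] rim bottom front [array([422.8, 176.8]), array([141.1, 174.2])]
pivot [373.2 181.7]
0.085 0 wrist [366.9 156.5] top [309.5 288.4]
0.085 5 wrist [367.6 154.2] top [309.5 289.8]
0.085 10 wrist [368.4 152. ] top [309.4 291.1]
0.085 20 wrist [370.1 148.2] top [309.4 293.8]
0.085 30 wrist [371.9 145. ] top [309.3 296.3]
pivot [193.2 180.1]
-0.085 0 wrist [199.  154.7] top [387.7 291.7]
-0.085 5 wrist [198.4 152.4] top [387.7 293.1]
-0.085 10 wrist [197.8 150.1] top [387.7 294.5]
-0.085 20 wrist [196.3 146.2] top [387.8 297.2]
-0.085 30 wrist [194.7 143. ] top [388.  299.7]
```

View pics/w9z.png

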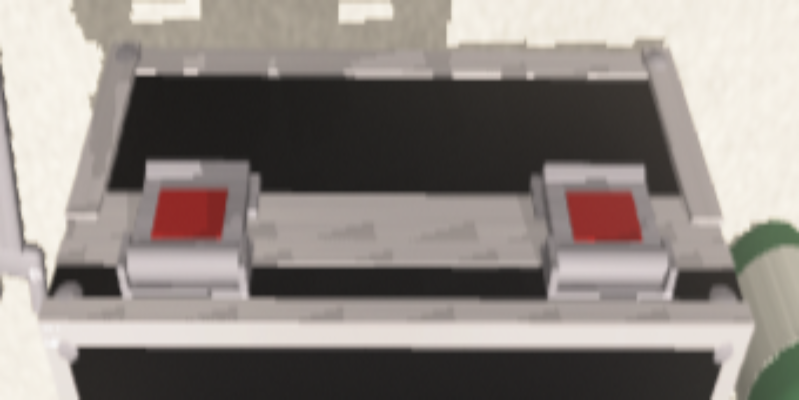

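View pics/t9z.png

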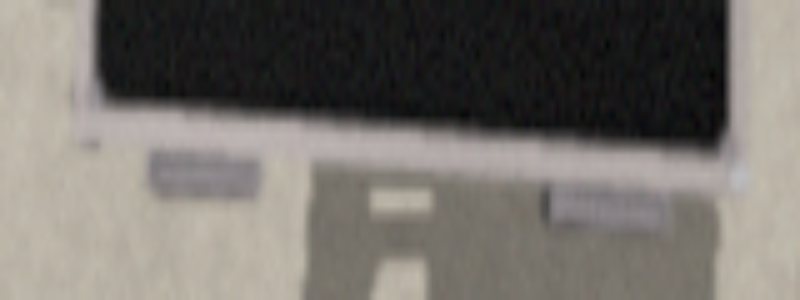

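Both latches look folded: their ends are at wrist rows 155 and 156, against 154.7 and 156.5 expected at 0°. Joint 2 sits on its limit, so I'll move off it, then make a gentle second push at each latch end to confirm the stop.

Emit:
play_rows(
  commands=[
    {"x": 0.5,"y": 0,"z": 1.5,"ax": 0,"ay": 0.14,"az": 0,"claw": 1},
    {"x": 1,"y": -2,"z": 0,"ax": 0,"ay": 0,"az": 0,"claw": 1},
    {"x": 1,"y": -2,"z": 0,"ax": 0,"ay": 0,"az": 0,"claw": 1},
    {"x": 0,"y": -2,"z": 0,"ax": 0,"ay": 0,"az": 0,"claw": 1},
    {"x": 0,"y": -2,"z": 0,"ax": 0,"ay": 0,"az": 0,"claw": 1},
    {"x": 0,"y": 0,"z": 0,"ax": 0,"ay": 0,"az": 0,"claw": 1},
  ],
)

```text
time: 17.12
eef_pos: [0.35, -0.1875, 0.3607]
tool_rot: [0.003, 0.546, 0.006, 0.838]
force: [0.1, 1.0, 0.0]
opening: 0.0005
```

```bash
python3 e.py .418 -.1875 .13 .424 -.1875 .08 .439 -.1875 .08;python3 -c "
from h import *
s,r=st();print((r.inv()*R.from_euler('y',1.371-.2+.0)).as_rotvec())"
```

```text
t 17.12 tcp [ 0.35   -0.1875  0.3607] tip [ 0.4236 -0.1851  0.1943] F [0.1 1.  0. ] open 0.001
joints [ 0.32 -0.29  0.12  2.21 -0.2   0.85  2.12]
rv [0.027 1.154 0.032]
[ 0.418  -0.1875  0.13  ] shift [ 5.65 -0.3  -3.12]
[ 0.424  -0.1875  0.08  ] shift [ 4.81 -0.06 -1.48]
[ 0.439  -0.1875  0.08  ] shift [ 0.61 -0.01  1.37]
t 17.12 tcp [ 0.35   -0.1875  0.3607] tip [ 0.4236 -0.1851  0.1943] F [0.1 1.  0. ] open 0.001
[ 0.00213383  0.0169613  -0.01295462]
```

Emit:
play_rows(
  commands=[
    {"x": 2.8,"y": -0.2,"z": -1.6,"ax": 0,"ay": 0,"az": 0,"claw": 1},
    {"x": 2.8,"y": -0.1,"z": -1.5,"ax": 0,"ay": 0,"az": 0,"claw": 1},
    {"x": 2.4,"y": 0,"z": -0.8,"ax": 0,"ay": 0,"az": 0,"claw": 1},
    {"x": 2.4,"y": 0,"z": -0.7,"ax": 0,"ay": 0,"az": 0,"claw": 1},
    {"x": 0.2,"y": 0,"z": 0.5,"ax": 0,"ay": 0,"az": 0,"claw": 1},
    {"x": 0.2,"y": 0,"z": 0.4,"ax": 0,"ay": 0,"az": 0,"claw": 1},
    {"x": 0,"y": 0,"z": 0,"ax": 0,"ay": 0,"az": 0,"claw": 1},
  ],
)

```text
time: 18.0
eef_pos: [0.3601, -0.1893, 0.2476]
tool_rot: [0.003, 0.545, 0.006, 0.838]
force: [-0.4, 0.3, -0.3]
opening: 0.0004
```

```bash
python3 e.py .441 -.1875 .08 .445 -.1875 .08
```

```text
t 18.0 tcp [ 0.3601 -0.1893  0.2476] tip [ 0.434  -0.187   0.0813] F [-0.4  0.3 -0.3] open 0.0
joints [ 0.28 -0.1   0.17  2.33 -0.33  0.56  2.27]
rv [0.026 1.152 0.031]
[ 0.441  -0.1875  0.08  ] shift [ 0.4  -0.05  0.59]
[ 0.445  -0.1875  0.08  ] shift [ 0.16 -0.    0.37]
```

Emit:
play_rows(
  commands=[
    {"x": 0.2,"y": 0,"z": 0.4,"ax": 0,"ay": 0,"az": 0,"claw": 1},
    {"x": 0.15,"y": 0,"z": 0.2,"ax": 0,"ay": 0,"az": 0,"claw": 1},
    {"x": 0,"y": 0,"z": 0,"ax": 0,"ay": 0,"az": 0,"claw": 1},
  ],
)

```text
time: 18.38
eef_pos: [0.3663, -0.1895, 0.2457]
tool_rot: [0.003, 0.546, 0.005, 0.838]
force: [0.3, 0.6, 0.2]
opening: 0.0005
```

```bash
python3 e.py .445 -.1875 .08
```

```text
t 18.38 tcp [ 0.3663 -0.1895  0.2457] tip [ 0.4399 -0.1872  0.0792] F [0.3 0.6 0.2] open 0.0
joints [ 0.27 -0.08  0.17  2.32 -0.33  0.55  2.27]
rv [0.028 1.154 0.031]
[ 0.445  -0.1875  0.08  ] shift [ 0.14 -0.03  0.5 ]
```

Emit:
play_rows(
  commands=[
    {"x": 0.05,"y": 0,"z": 0.2,"ax": 0,"ay": 0,"az": 0,"claw": 1},
    {"x": 0.05,"y": 0,"z": 0.15,"ax": 0,"ay": 0,"az": 0,"claw": 1},
    {"x": 0,"y": 0,"z": 0,"ax": 0,"ay": 0,"az": 0,"claw": 1},
  ],
)

```text
time: 18.75
eef_pos: [0.3689, -0.1896, 0.2456]
tool_rot: [0.004, 0.547, 0.005, 0.837]
force: [-9.3, 0.0, 4.9]
opening: 0.0006
```

```bash
python3 e.py .446 -.1875 .08
```

```text
t 18.75 tcp [ 0.3689 -0.1896  0.2456] tip [ 0.4422 -0.1871  0.079 ] F [-9.3  0.   4.9] open 0.001
joints [ 0.27 -0.08  0.17  2.32 -0.33  0.55  2.26]
rv [0.03  1.156 0.033]
[ 0.446  -0.1875  0.08  ] shift [ 0.06 -0.04  0.39]
```

The right latch stops at the same place (9 N, corner x = 0.451) with a different tilt, so it is at its stop. The left one stopped 2.4 mm further on, as the case's yaw predicts. Retracting.

Emit:
play_rows(
  commands=[
    {"x": 0,"y": 0,"z": -1,"ax": 0,"ay": 0,"az": 0,"claw": 1},
    {"x": -2,"y": 0,"z": -1,"ax": 0,"ay": 0,"az": 0,"claw": 1},
    {"x": -4,"y": 0,"z": 0,"ax": 0,"ay": 0,"az": 0,"claw": 1},
    {"x": -4,"y": 2,"z": 0.5,"ax": 0,"ay": 0,"az": 0,"claw": 1},
    {"x": -1,"y": 2,"z": 1,"ax": 0,"ay": 0,"az": 0,"claw": 1},
    {"x": 0,"y": 2,"z": 0,"ax": 0,"ay": 0,"az": 0,"claw": 1},
    {"x": 0,"y": 2,"z": 0,"ax": 0,"ay": 0,"az": 0,"claw": 1},
    {"x": 0,"y": 0,"z": 0,"ax": 0,"ay": 0,"az": 0,"claw": 1},
  ],
)

```text
time: 19.75
eef_pos: [0.32, -0.1101, 0.3455]
tool_rot: [0.002, 0.545, 0.006, 0.838]
force: [-0.5, -0.1, -0.8]
opening: 0.0003
```

```bash
python3 e.py .446 -.1 .2; python3 - <<'E'
from workcell import manip
import cv2
ims=[manip.get_image(n) for n in ['wrist','scene']]
import numpy as np
cv2.imwrite('pics/fin.png',np.hstack([cv2.resize(i,(400,300)) for i in ims]))
E
```

```text
t 19.75 tcp [ 0.32   -0.1101  0.3455] tip [ 0.3937 -0.1078  0.1791] F [-0.5 -0.1 -0.8] open 0.0
joints [ 0.31 -0.43 -0.05  2.35 -0.19  0.83  1.94]
rv [0.026 1.154 0.031]
[ 0.446 -0.1    0.2  ] shift [0.22 0.76 5.63]
```

View pics/fin.png

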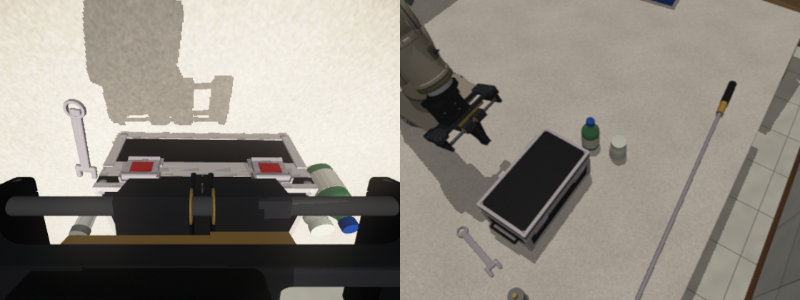

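The lid is shut, both latches lie flat and alike at (141,167) and (270,168) in the wrist picture, and the arm is clear of everything.

```bash
python3 -c "
from workcell import manip
print(manip.close_job())"
```

```text
the job is handed in; nothing more can be done
None
```

The gas analyser is packed up: the lid is shut and both front latches are down. I handed the job in at about 20 s of the 61 s. I used only the closed fingertips, pushing the lid over at about 0.1 m/s, then folding the left latch, then the right.

**Lid:** a press on its front edge met a firm stop at about 14 N, with the fingertip at about 125.5 mm against a shut height of 125 mm.

**Latches:**
- Both stopped firmly, the left at 12 N and the right at 9 N.
- The right one stopped at the same place when I pushed it again at a different angle. I didn't repeat the push on the left.
- The last pictures show both lying flat and alike. They can't rule out an angle of a few degrees.
- Both stops were about 3 mm further out than I calculated for the flap's surface. I put that down to the curled latch ends and calibration error.

**Case and loose items:** the bottle, jar, wrench and filter look untouched. My two position fits of the case differ by 2 mm and 0.4° of yaw. That is about the accuracy of the measurements, so I saw no sign that it was shoved.

**Joint limit:** while looking at the latches, joint 2 read -0.500008 against its -0.5 limit. I moved it off the limit straight after looking.

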